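# Load a fresh refill on the lint roller

## Robot

A 6-joint arm with a two-finger parallel gripper is mounted at the origin on a cart in front of the work surface, level with it; the furniture and walls round the work are solid. World frame = base frame: x ahead of the robot, y to its left, z up, the work surface at z = 0. Lengths are in mm, angles in rad, forces in N, time in s.
With the tool pointing down it reaches from about 275 to 750 mm from the base axis. Payload 10.2 kg.
Tool frame: the origin (TCP) lies between the finger pads; the fingertips stand 17 mm ahead of it and the grasp point (between the pads) lies 2 mm behind it (tips_ahead is the distance from the TCP to the fingertips, in mm); z points along the fingers, y is the line along which they close (so a half turn about z gives the same grasp; the last joint's range is limited). The gripper opens to 85 mm and grips with 20 to 120 N. Pads are 22 mm wide; open, the fingers measure 114 mm over their backs; the gripper's body (76 mm by 85 mm) begins 54 mm behind the grasp point. The pads swing forward as they close: fully open they stand 13 mm farther back than shut.
Start: joints at [-1.461, 0.313, 1.498, -0, 1.331, -0.223], TCP at [171.5, -496.204, 218.094] pointing down, gripper open.
Joint ranges: [-2.94, 2.94], [-0.97, 2.17], [0.19, 2.56], [-1.23, 4.37], [0.02, 3.11], [-2.88, 2.88]. Speed limits (rad/s): [2.39, 2.39, 3.01, 3.14, 3.14, 3.14].

## Interface

Orientations are given as a unit quaternion [w, x, y, z].
In Python, from rig import sense, capture, finish_job, boxes_of, tips_ahead gives the robot as it stands.
- The arm moves only by the tool drive_tool, never from a script. Its argument "commands" is text: rows parted by semicolons, each of 7 numbers parted by spaces: the shift along the world's x, y, z in units of 0.1 m (1.0 is 0.1 m), then the turn, a rotation vector about the world's x, y, z in units of pi/4 rad (1.0 is pi/4 rad), then the opening in per cent of the stroke, from 0 (shut) to 100 (fully open). A call has 1 to 20 rows; each row shifts and turns the commanded pose from where the row before left it; what a row does not reach is not made up. A row lasts 1/12 s, in which the tool goes at most 41.7 mm and 7.16 degrees, less where a joint would pass 70% of its speed; a pose out of reach is approached as far as the arm can. A call with a number of a shift or a turn outside -1 to 1 is refused whole. A call with a gripper value outside its range is refused whole. The fingers move at their own pace and stop on an object; "force" is the grip in N (left out, the last holds). Time passes only in rows, so rows that do not move let the fingers close. It gives the time, the measured TCP pose, the force, the opening and the grip force at its end, in the units of the state.
- sense(): the state, without advancing time (a new reading comes with each control period).
- capture(name): name is "scene" or "top"; returns a dict with "pixels" (480x640x3 uint8, blue, green, red), "fov_y" (degrees; the focal length in pixels is half the picture's height over the tangent of half this angle, whatever the lens; pixels are square), "cx", "cy" (the principal point, pixels), "k1" (the pictures are not rectified: a ray, as slopes to the right and down, at radius r is drawn at 1 + k1 r^2 times it, then the intrinsics apply), "position" and "attitude" of the camera in the world. Camera axes: x right, y down, z forward; pixel columns grow to the right and rows downward; lengths in mm; the calibration is good to about 2 mm. A picture is of the moment at which its call begins. There is no depth.
- finish_job(): hands the job in; it is judged then, once.
Trained networks look in a picture, given as the dict that the camera call returned (one of the last four; its "shot" number tells which), for a name from the list of things; names that differ only in an ending like _2 or _b are one class to them, and where a whole thing is asked for, a point or a joint stands for the part that bears it (a point fixed in the world has none). Each returns a list of dicts, best first, with "confidence" (0 to 1); they miss things now and then, are a little off and sometimes report something else, mostly with a low value. They report only what shows in the picture. A call takes as long as a camera call. They do not tell look-alikes from the thing itself.
- boxes_of(picture, name): "position" ([column, row] in pixels, amid what is visible of it).
The state is a dict: "time_s": time; "joints": joint angles; "dq": joint speeds; "tau": joint torques, N m; "eef_pos": TCP position; "ee_rot": TCP orientation; "force": force on the tool from outside, world axes, zero at the start; "wrist_torque": the same for the moment, N m; "grip_width": opening from 0.0 (shut) to 1.0 (fully open); "grip_force": force on a finger pad.
Only numpy, scipy, OpenCV 4.12 (cv2) and the standard library are available. Lean on these libraries where they do the work, as an engineer would, in place of code of your own. Each camera call takes 0.05 s, during which the arm holds its last target. There are 200 camera calls.

## Task

Reload the lint roller: take the bare roller by its dark blue handle out of its grey rest, run its spindle through the core of the fresh white refill lying in the tray until the refill sits against the blue collar, lift the refill out on the spindle and lay the loaded roller back in the two forks of its rest, the same way round, and let go. The refill is sticky, so do not touch it with the gripper or the arm; leave the spent cardboard core in its bay and the other things where they are.

Things in the scene. Friction and masses are not known exactly. Their poses are not given: they have to be found in the camera images.
- roller: Bare lint roller, 198 mm long, 0.09 kg, loose, level in its rest. Origin on its axis at the middle of the dark blue handle, where to grip it; +x runs along the axis from handle to nose, z up. Along x: flat-sided handle -40 to +40 mm (22 mm wide in y, 26 high), pale neck diameter 16 to x = 56, blue collar diameter 48 to 61, pale spindle diameter 26 to 138, thin nose pin to 158.
- roller_neck (a point): Point on the roller's axis in the middle of the neck, 48 mm ahead of the handle's middle; same axes as the roller. The refill is fully home when it touches the collar's far face, 61 mm ahead of the handle's middle.
- roller_nose (a point): Point on the axis of the nose pin (diameter 12 mm), 150 mm ahead of the handle's middle; same axes as the roller. Behind the pin the spindle has a taper and, at 125 to 135 mm, a raised bead of diameter 30 mm, the widest part that enters the core: 5 mm to spare all round.
- refill: Fresh refill: white roll with a thin blue band on a cardboard core, 75 mm long, outside diameter 56, clear bore 40 mm right through, 0.06 kg, loose, in either bay of the tray. Origin at its centre, x along the level bore towards the tray's back wall, axis 34 mm above the worktop. Home on the roller its centre is at x = 98.5 mm in the roller's frame; hung on the spindle it sags 5 to 7 mm.
- spent_core: Spent core: bare brown cardboard tube 75 mm long, outside diameter 45 mm, bore 40 mm, axis 28 mm above the worktop, loose, in the other bay. Origin at its centre, x along the bore. Stays where it is.
- refill_tray: White tray, 90 x 152 mm, fixed. Origin under its middle. Two V bays along x at y = -36 and +36 mm, open on top and at the -x end, which looks to the robot's right; side walls 23 mm high. Back wall 44 mm high, inner face at x = +41 mm, stops the refill (1 to 8 mm in front of it at the start) being pushed away; cut out 36 mm wide, down to 14 mm height, behind each bay so that the nose passes.
- roller_rest: Grey rest, base 124 x 62 x 8 mm, fixed. Origin under its middle; x along the roller it holds, handle to nose. Two upright V forks, 6 mm thick along x, at x = -51 mm (for the neck) and +51 mm (for the nose pin); each opens upwards at 90 degrees, 36 mm wide at the top, tops about 64 mm above the worktop. The handle overhangs the -x end.
- rest_neck_seat (a point): Centre of the neck when it is seated in its fork, 55 mm above the worktop; axes as the rest's.
- rest_nose_seat (a point): Centre of the nose pin when it is seated in its fork, 55 mm above the worktop; axes as the rest's. With the roller seated, the middle of the handle lies 99 mm from the middle of the rest towards its -x end, 55 mm above the worktop.
- wash_timer: Red wind-up timer, 60 x 67 x 62 mm, loose bystander; origin under its middle.
- scrub_brush: Wooden scrub brush, 73 x 148 x 44 mm, loose bystander; origin under its middle.
- dosing_cap_1: White open dosing cap, 65 mm across, 40 mm high, loose bystander; origin under its middle.
Things that resemble listed ones, but are neither listed nor needed, are in the scene too. What is shaped like the refill but purple is not meant.

How it is judged:
By the outcome, as a careful person would: the job done as asked, in the order asked, and still so for the second after the job is handed in, with the robot touching nothing.
It also fails if it takes over 54 s, if anything falls off the work surface, if the arm or the gripper's body presses on something with over 40 N, if the wrist force passes 120 N, or if a joint passes its speed limit or range.

## Working session

There is one attempt and no reset: what is moved stays moved. The work goes in short steps, Python scripts to look and compute and a tool call to move; the robot and the scene stay as the last step left them, time stands still between calls to the robot, and variables do not carry over. Pictures are saved under pics/ and viewed, at most 10 in all, crops included, and the job is handed in when it is done.

Besides the shell and the picture viewer there is one more tool, called after "Emit:" as name(argument=value, ...) on one line, values as JSON. drive_tool: Moves the arm, as the interface text tells. Shifts and turns lie within -1 to 1; 1 stands for 0.1 m of shift or pi/4 rad of turn. Its arguments: {"type":"object","properties":{"commands":{"type":"string"},"force":{"type":"number"}},"required":["commands"]}

```bash
mkdir -p pics; cat > h.py <<'E'
import numpy as np, cv2
from scipy.spatial.transform import Rotation as R
from rig import sense, capture, finish_job, boxes_of, tips_ahead
def K(c):
    h,w=c["pixels"].shape[:2]; f=h/2/np.tan(np.radians(c["fov_y"])/2); return f
def Rm(c):
    a=np.array(c["attitude"],float)
    return a if a.shape==(3,3) else R.from_quat(a[[1,2,3,0]]).as_matrix()
def ray(c,p):
    f=K(c); d=np.array([(p[0]-c["cx"])/f,(p[1]-c["cy"])/f]); u=d.copy()
    for _ in range(30): u=d/(1+c["k1"]*(u@u))
    return Rm(c)@np.array([u[0],u[1],1])
def atz(c,p,z):
    d=ray(c,p); o=np.array(c["position"]); return o+d*(z-o[2])/d[2]
def proj(c,X):
    v=Rm(c).T@(np.array(X,float)-np.array(c["position"])); u=v[:2]/v[2]
    u=u*(1+c["k1"]*(u@u)); return u*K(c)+[c["cx"],c["cy"]]
E
python3 - <<'E'
from h import *
for n in("scene","top"):
    c=capture(n); cv2.imwrite(f"pics/{n}0.png",c["pixels"])
    print(n,c["position"],c["attitude"],c["fov_y"],c["k1"])
    for t,z in(("roller",55),("refill",34),("spent_core",28),("refill_tray",15),("roller_rest",10)):
        for b in boxes_of(c,t)[:3]: print(t,b["position"],round(b["confidence"],2),atz(c,b["position"],z).round(0))
print(sense()["ee_rot"],tips_ahead)
E
```

```text
scene [150.15745205 661.07615071 718.83794066] [ 0.11245586 -0.19564603  0.86769865 -0.44291688] 42.538146131315465 -0.19098664597334322
roller [417.6, 191.0] 0.56 [ 470. -391.   55.]
refill [259.6, 287.7] 0.97 [622. -10.  34.]
refill [390.3, 293.3] 0.93 [413. -90.  34.]
spent_core [282.4, 312.0] 0.79 [560.  21.  28.]
refill_tray [271.6, 327.3] 0.56 [565.  49.  15.]
roller_rest [399.4, 206.9] 0.78 [ 505. -385.   10.]
top [ 404.83469153 -177.74344481  891.60682408] [ 0.07339529 -0.69392269  0.71334706 -0.06496465] 57.465278096717356 -0.05084913289014453
roller [427.2, 282.9] 0.88 [ 482. -376.   55.]
roller [227.1, 242.9] 0.69 [571.   9.  55.]
refill [240.1, 220.8] 0.73 [620. -12.  34.]
refill [282.2, 323.2] 0.66 [414. -95.  34.]
spent_core [222.6, 248.3] 0.7 [565.  24.  28.]
refill_tray [230.8, 242.8] 0.57 [579.  10.  15.]
roller_rest [423.1, 269.4] 0.7 [ 514. -380.   10.]
roller_rest [428.0, 280.1] 0.4 [ 492. -388.   10.]
[-1.69932803e-05  9.86187531e-01  1.65632584e-01 -2.00315017e-05] 17.0
```

View pics/scene0.png

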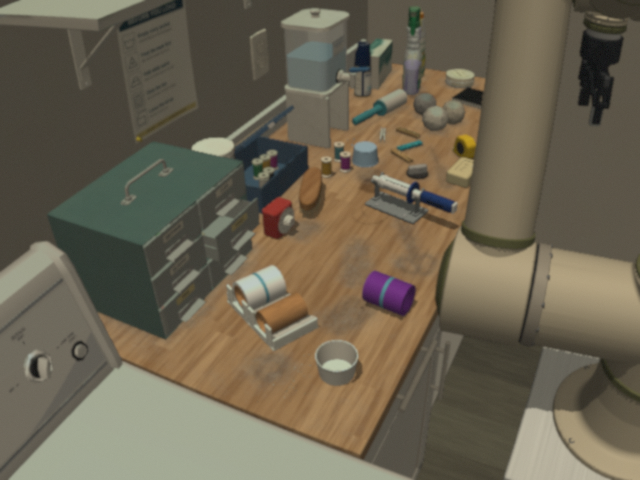

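View pics/top0.png

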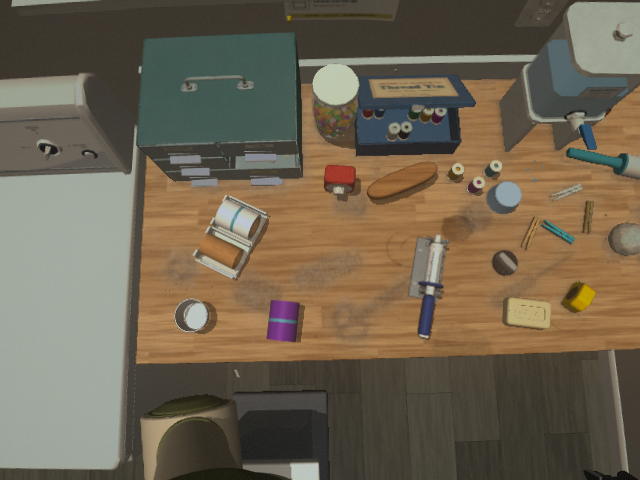

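The images show the roller at top (430,285), nose up the picture (+x). The refill is in the far bay at top (238,220) and scene (260,287), with its axis pointing towards +y. The spent core is at top (220,250), and the purple decoy is at (283,320).

```bash
python3 - <<'E'
from h import *
t=cv2.imread("pics/top0.png"); s=cv2.imread("pics/scene0.png")
a=cv2.resize(t[190:285,185:285],(400,380),interpolation=cv2.INTER_CUBIC)
b=cv2.resize(s[255:350,220:320],(400,380),interpolation=cv2.INTER_CUBIC)
cc=cv2.resize(np.rot90(t[230:340,400:455]),(440,220),interpolation=cv2.INTER_CUBIC)
d=cv2.resize(s[165:225,360:460],(360,216),interpolation=cv2.INTER_CUBIC)
im=np.zeros((600,800,3),np.uint8); im[:380,:400]=a; im[:380,400:]=b; im[380:600,:440]=cc; im[380:596,440:]=d
cv2.imwrite("pics/comp.png",im)
E
```

```text
(no output)
```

View pics/comp.png

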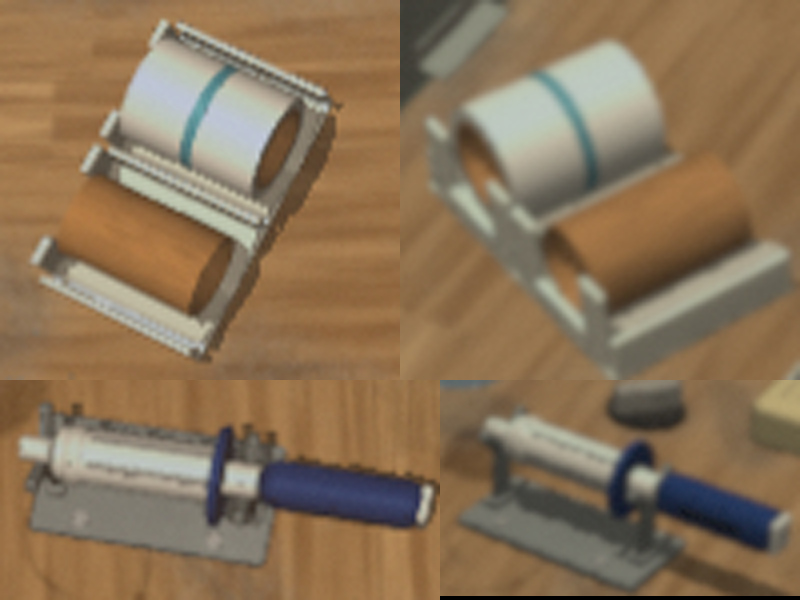

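```bash
cat > fit.py <<'E'
from h import *
from scipy.optimize import least_squares
T,S=capture("top"),capture("scene")
tp=lambda u,v:(185+u/4,190+v/4)
sp=lambda u,v:(220+(u-400)/4,255+v/4)
rp=lambda u,v:(454-(v-380)/4,230+u/4)
def dist(c,p,P,d):
    r=ray(c,p); n=np.cross(r,d); return abs((np.array(c["position"])-P)@n)/np.linalg.norm(n)
ref=[(T,tp(*q)) for q in((175,48),(235,72),(295,97),(130,123),(180,153),(235,187))]+[(S,sp(*q)) for q in((480,95),(540,67),(590,45))]
core=[(T,tp(*q)) for q in((110,184),(165,208),(220,233),(60,240),(120,276),(180,308))]+[(S,sp(*q)) for q in((570,222),(630,195),(700,163),(630,300),(690,266))]
def res(v):
    x,y,a=v; d=np.array([np.cos(a),np.sin(a),0]); n=np.array([-d[1],d[0],0])
    A=np.array([x,y,34.]); B=np.array([x,y,28.])+72*n
    return [dist(c,p,A,d)-28 for c,p in ref]+[dist(c,p,B,d)-22.5 for c,p in core]+[.01*((np.array([x-620,y+12]))@d[:2])]
o=least_squares(res,[620,-12,1.15],loss="soft_l1"); print(o.x,np.round(res(o.x),1))
a=o.x[2]; d=np.array([np.cos(a),np.sin(a)])
n=np.array([-d[1],d[0]])
for nm,q,z in(("corner -45,+76",(200,355),20),("corner -45,-76",(330,103),23),("near rim c",(277,148),34),("core rim",(212,277),28)):
    w=atz(T,tp(*q),z)[:2]; print(nm,w,"tray-ish along/lat rel fit:",(w-o.x[:2])@d,(w-o.x[:2])@n)
for k,q in((158,(20,447)),(58.5,(219,475)),(-40,(428,503)),(40,(262,484))): print(k,atz(T,rp(*q),55)[:2])
E
python3 fit.py
```

```text
[621.03109431 -12.5604166    1.07474103] [-5.3 -2.7 -0.5 -6.3 -4.2 -1.4 -0.3  0.4  0.4 -4.  -2.2 -0.8 -4.5 -2.3
 -1.9 -4.9 -5.4 -5.7 -0.7 -2.4 -0. ]
corner -45,+76 [ 5.04108878e+02 -2.79723515e-01] tray-ish along/lat rel fit: -44.84983657880115 108.67433984030185
corner -45,-76 [631.57153505 -66.52053735] tray-ish along/lat rel fit: -42.439312791608785 -34.952828958191326
near rim c [606.12593543 -41.06588711] tray-ish along/lat rel fit: -32.16387800764549 -0.4588700852278561
core rim [542.22695129  -7.57143583] tray-ish along/lat rel fit: -33.11997773806974 71.68019224688938
158 [ 574.67627963 -402.11404661]
58.5 [ 478.14127083 -381.15617279]
-40 [ 380.89186464 -361.03313462]
40 [ 457.85476601 -375.37750158]
```

Emit:
drive_tool(commands="0.25 0.127 -0.06 0 0 -0.069 60;0.25 0.127 -0.06 0 0 -0.069 60;0.25 0.127 -0.06 0 0 -0.069 60;0.25 0.127 -0.06 0 0 -0.069 60;0.25 0.127 -0.06 0 0 -0.069 60;0.25 0.127 -0.06 0 0 -0.069 60;0.25 0.127 -0.06 0 0 -0.069 60;0.25 0.127 -0.06 0 0 -0.069 60;0.25 0.127 -0.06 0 0 -0.069 60;0.235 0.127 -0.06 0 0 -0.069 60;0 0 0 0 0 0 60;0 0 0 0 0 0 60", force=70)

```text
time_s: 1.7
eef_pos: [420.7, -368.4, 157.7]
ee_rot: [-0.0, 0.995, -0.103, -0.0]
force: [-0.3, -0.3, -0.3]
grip_width: 0.598
grip_force: 0.0
```

```bash
cat > ov.py <<'E'
from h import *
def poly(c,im,pts,col,off,k):
    q=np.array([(proj(c,p)-off)*k for p in pts]); cv2.polylines(im,[np.round(q*8).astype(int)],False,col,1,cv2.LINE_AA,3)
def fr(o,a,h=0.):
    c,s=np.cos(a),np.sin(a); return lambda x,y,z:(o[0]+c*x-s*y,o[1]+s*x+c*y,h+z)
def ring(F,x,r,): return [F(x,r*np.cos(t),r*np.sin(t)) for t in np.linspace(0,6.2832,40)]
E
python3 - <<'E'
from ov import *
T,S=capture("top"),capture("scene")
a=1.09; rc=(622.5,-9.5); F=fr(rc,a,34.)
out=np.zeros((600,800,3),np.uint8)
for c,off,sl,pos in((T,(185,190),(100,75),(0,0)),(S,(220,255),(100,75),(400,0)),(T,(400,225),(100,75),(0,300)),(S,(360,160),(100,75),(400,300))):
    im=cv2.resize(c["pixels"][off[1]:off[1]+75,off[0]:off[0]+100],(400,300),interpolation=cv2.INTER_CUBIC)
    o=np.array(off)-.375
    if pos[1]==0:
        poly(c,im,ring(F,-37.5,28),(0,0,255),o,4); poly(c,im,ring(F,37.5,28),(0,0,255),o,4)
        for y in(-76,76): pass
        G=fr(rc,a); poly(c,im,[G(-44,-40,23),G(-44,112,23),G(-44,112,0),G(-44,-40,0),G(-44,-40,23)],(0,255,0),o,4); poly(c,im,[G(46,-40,44),G(46,112,44)],(255,0,0),o,4)
    else:
        H=fr((420,-368.7),-.209,55.)
        poly(c,im,[H(-40,0,0),H(158,0,0)],(0,0,255),o,4); poly(c,im,ring(H,58.5,24),(0,255,0),o,4)
        poly(c,im,[H(61,13,0),H(130,13,0)],(0,255,0),o,4);poly(c,im,[H(61,-13,0),H(130,-13,0)],(0,255,0),o,4)
    out[pos[1]:pos[1]+300,pos[0]:pos[0]+400]=im
cv2.imwrite("pics/ov1.png",out)
s=sense();print(s["eef_pos"],R.from_quat(np.array(s["ee_rot"])[[1,2,3,0]]).as_matrix()[:,0],s["time_s"])
E
```

```text
[ 419.63075355 -369.57103801  158.25704015] [ 9.78267568e-01 -2.07346484e-01  1.96994192e-05] 1.8
```

View pics/ov1.png

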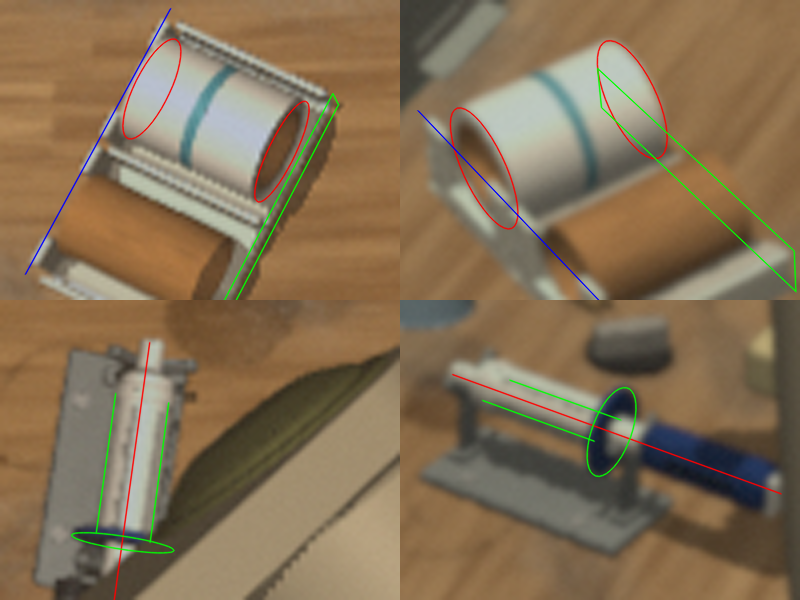

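The overlay puts the refill rims and tray edges within about a pixel: top rims at (150,90) and (281,150), scene rims at (485,168) and (632,100). The roller axis also fits to within 1.5 px, so I'll descend and grip.

Emit:
drive_tool(commands="0.01 -0.005 -0.26 0 0 0 60;0 0 -0.26 0 0 0 60;0 0 -0.26 0 0 0 60;0 0 -0.27 0 0 0 60;0 0 0 0 0 0 60;0 0 0 0 0 0 15;0 0 0 0 0 0 15;0 0 0 0 0 0 15;0 0 0 0 0 0 15;0 0 0 0 0 0 15;0 0 0 0 0 0 15;0 0 0 0 0 0 15", force=70)

```text
time_s: 2.8
eef_pos: [421.1, -369.8, 53.5]
ee_rot: [0.0, 0.995, -0.104, 0.0]
force: [-0.7, 0.1, -0.8]
grip_width: 0.152
grip_force: 0.2
```

```bash
python3 - <<'E'
from ov import *
T,S=capture("top"),capture("scene")
a=cv2.resize(T["pixels"][220:345,385:485],(400,500),interpolation=cv2.INTER_CUBIC)
b=cv2.resize(S["pixels"][140:265,360:460],(400,500),interpolation=cv2.INTER_CUBIC)
cv2.imwrite("pics/g1.png",np.hstack([a,b])); s=sense(); print(s["grip_width"],s["grip_force"])
E
```

```text
0.15118353104628193 0.2178115696005989
```

View pics/g1.png

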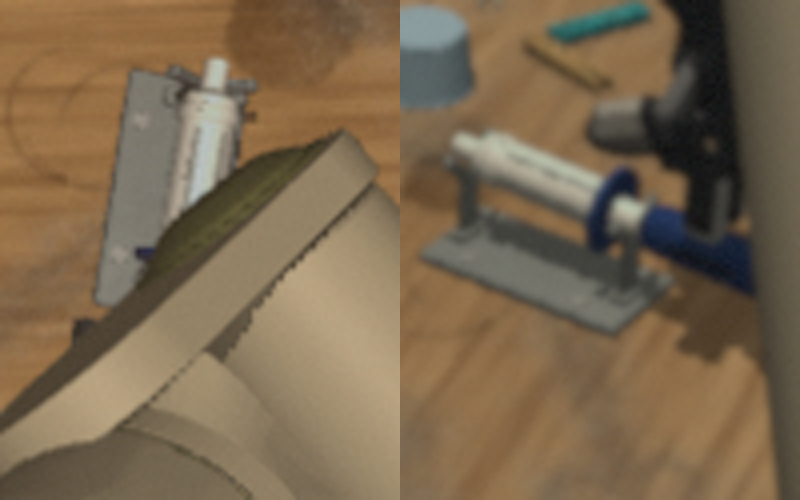

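The fingers straddle the handle at scene-crop (705,215), and the roller hasn't moved. I'll close fully.

Emit:
drive_tool(commands="0 0 0 0 0 0 0;0 0 0 0 0 0 0;0 0 0 0 0 0 0;0 0 0 0 0 0 0", force=70)

```text
time_s: 3.23
eef_pos: [421.0, -369.7, 53.1]
ee_rot: [-0.0, 0.995, -0.104, 0.0]
force: [-0.4, -0.6, 0.8]
grip_width: -0.001
grip_force: 0.1
```

```bash
python3 - <<'E'
from ov import *
T,S=capture("top"),capture("scene")
p=np.array(sense()["eef_pos"])
b=cv2.resize(S["pixels"][140:215,380:480],(800,600),interpolation=cv2.INTER_CUBIC)
o=np.array((380,140))-.44
for q,col in((p-[0,0,17],(0,0,255)),(p,(0,255,0)),(p+[0,0,80],(255,0,0))): 
    u=(proj(S,q)-o)*8; print(u); cv2.circle(b,tuple(np.round(u).astype(int)),5,col,2)
H=fr((420,-370),-.209,55.)
poly(S,b,[H(-40,0,0),H(158,0,0)],(0,255,255),o,8); poly(S,b,[H(40,11,-13),H(-40,11,-13),H(-40,11,13),H(40,11,13)],(0,255,255),o,8)
cv2.imwrite("pics/g2.png",b)
E
```

```text
[453.10215756 556.26186383]
[458.43511718 499.69806746]
[483.97854614 221.79900433]
```

View pics/g2.png

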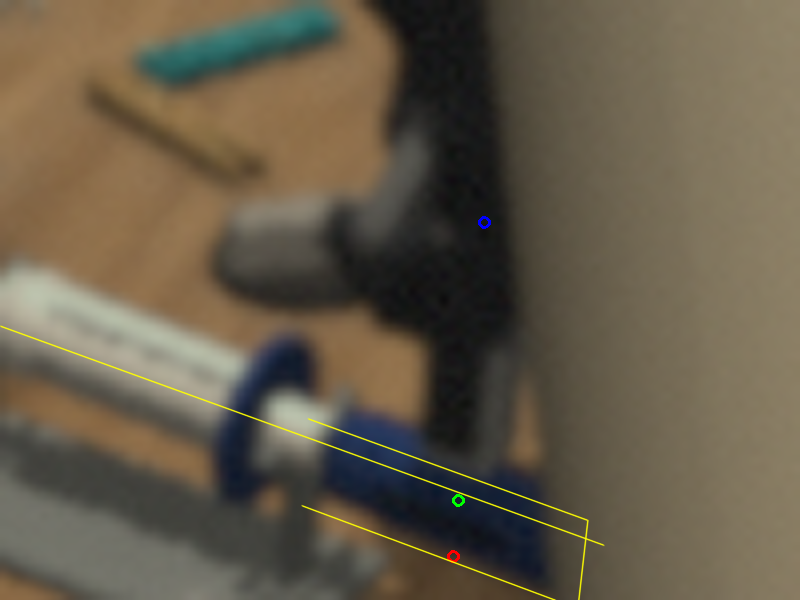

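```bash
python3 - <<'E'
from ov import *
T,S=capture("top"),capture("scene")
a=cv2.imread("pics/scene0.png"); t=cv2.imread("pics/top0.png")
p=np.array([171.5,-496.2,218.1]); y=np.array([np.cos(np.radians(-70.9)),np.sin(np.radians(-70.9)),0])
def crop(c,im,x0,y0):
    b=cv2.resize(im[y0:y0+120,x0:x0+80],(400,600),interpolation=cv2.INTER_CUBIC); o=np.array((x0,y0))-.4
    for q,col in((p-[0,0,17],(0,0,255)),(p,(0,255,0)),(p-[0,0,5]+y*42,(0,255,255)),(p-[0,0,5]-y*42,(0,255,255)),(p+[0,0,56],(255,0,0)),(p+[0,0,130],(255,0,255))):
        cv2.circle(b,tuple(np.round((proj(c,q)-o)*5).astype(int)),4,col,2)
    return b
cv2.imwrite("pics/g3.png",np.hstack([crop(S,a,560,5),crop(T,t,560,360)]))
E
```

```text
(no output)
```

View pics/g3.png

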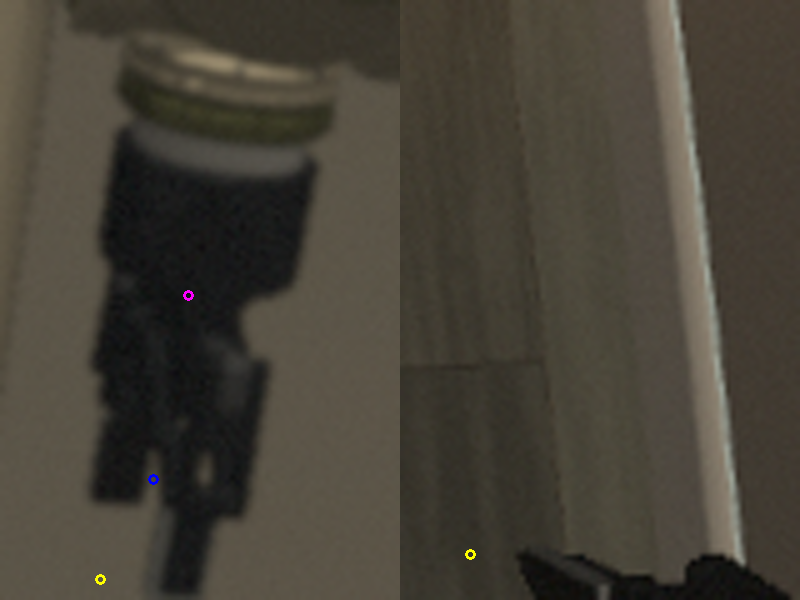

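The pixel evidence puts the fingertips about 25–30 mm higher than the reported TCP implies: scene tips are at (583,105) against a predicted (580,120), and in g2 they end at row 465 against 556. So the grip closed above the handle. I'll open, go lower (safe under either reading) and try again.

Emit:
drive_tool(commands="0 0 0.2 0 0 0 60;0 0 0.1 0 0 0 60;0 0 0 0 0 0 60;0 0 0 0 0 0 60;0 0 0 0 0 0 60;0 0 0 0 0 0 60;0 0 -0.2 0 0 0 60;0 0 -0.2 0 0 0 60;0 0 -0.15 0 0 0 60;0 0 0 0 0 0 60;0 0 0 0 0 0 60")

```text
time_s: 4.35
eef_pos: [420.7, -369.4, 27.5]
ee_rot: [-0.001, 0.995, -0.104, -0.001]
force: [-0.3, -0.1, 0.8]
grip_width: 0.596
grip_force: 0.0
```

Emit:
drive_tool(commands="0 0 0 0 0 0 10;0 0 0 0 0 0 10;0 0 0 0 0 0 10;0 0 0 0 0 0 10;0 0 0 0 0 0 10;0 0 0 0 0 0 10", force=70)

```text
time_s: 4.85
eef_pos: [421.4, -370.1, 28.9]
ee_rot: [0.001, 0.995, -0.104, 0.001]
force: [-0.9, -0.3, 5.1]
grip_width: 0.241
grip_force: 70.2
```

Emit:
drive_tool(commands="0 0 0.05 0 0 0 10;0 0 0.2 0 0 0 10;0 0 0.25 0 0 0 10;0 0 0.25 0 0 0 10;0.089 0.149 0.05 0 0 0.138 10;0.089 0.149 0 0 0 0.138 10;0.089 0.149 0 0 0 0.138 10;0.089 0.149 0 0 0 0.138 10;0.089 0.149 0 0 0 0.138 10;0.089 0.149 0 0 0 0.138 10;0.089 0.149 0 0 0 0.138 10;0.089 0.149 0 0 0 0.138 10;0.089 0.149 0 0 0 0.138 10;0.089 0.149 0 0 0 0.138 10;0.089 0.149 0 0 0 0.138 10;0.089 0.149 0 0 0 0.138 10;0 0 0 0 0 0 10;0 0 0 0 0 0 10")

```text
time_s: 6.35
eef_pos: [527.7, -190.5, 108.0]
ee_rot: [-0.0, 0.855, 0.519, -0.0]
force: [-0.3, -0.0, -1.1]
grip_width: 0.244
grip_force: 69.5
```

```bash
python3 - <<'E'
from ov import *
T,S=capture("top"),capture("scene")
s=sense(); print(s["eef_pos"],s["grip_width"],s["force"])
m=R.from_quat(np.array(s["ee_rot"])[[1,2,3,0]]).as_matrix(); a=np.arctan2(m[1,0],m[0,0]); print("yaw",a,m[2])
H=fr(s["eef_pos"][:2],a,s["eef_pos"][2]+26.5)
ims=[]
for c in(T,S):
    q=np.array([proj(c,H(x,0,0)) for x in(-40,158)]); ce=q.mean(0); o=np.clip(np.round(ce-[50,75]),0,[540,330]).astype(int)
    im=cv2.resize(c["pixels"][o[1]:o[1]+150,o[0]:o[0]+100],(400,600),interpolation=cv2.INTER_CUBIC); of=o-.375
    poly(c,im,[H(-40,0,0),H(158,0,0)],(0,0,255),of,4); poly(c,im,ring(H,58.5,24),(0,255,0),of,4); poly(c,im,ring(H,138,13),(0,255,0),of,4)
    print(o); ims.append(im)
cv2.imwrite("pics/c1.png",np.hstack(ims))
E
```

```text
[ 527.38277904 -191.4088111   108.03089813] 0.24227717718769387 [-0.66726242 -0.64955335 -0.46744609]
yaw 1.0891798608742784 [-2.86456888e-04 -4.57181570e-04 -9.99999854e-01]
[251 166]
[274 136]
```

View pics/c1.png

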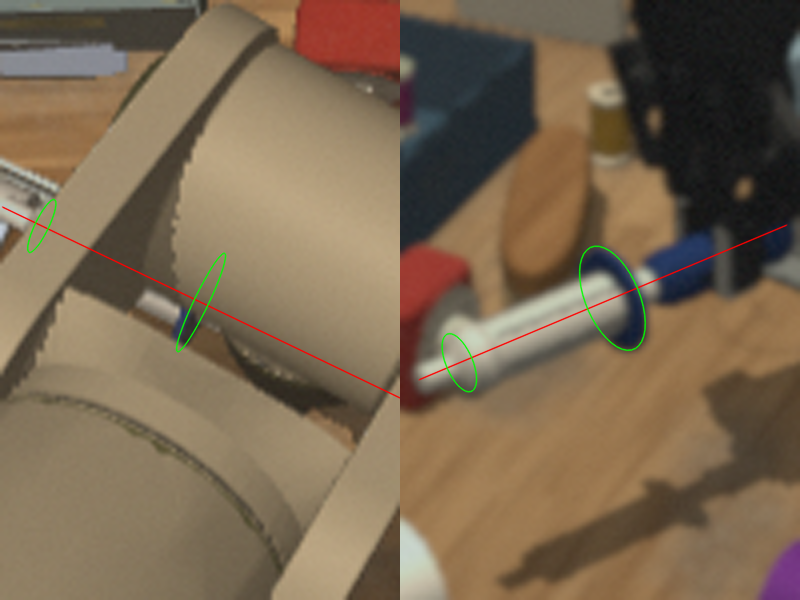

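The roller is held level. In the scene crop the nose is at (425,378) and the collar at (615,298), within about 2 px of the model. I'll descend to near insertion height and check the nose against the bore.

Emit:
drive_tool(commands="0 0 -0.25 0 0 0 10;0 0 -0.25 0 0 0 10;0 0 -0.25 0 0 0 10;0 0 -0.2 0 0 0 10;0 0 -0.02 0 0 0 10;0 0 0 0 0 0 10")

```text
time_s: 6.95
eef_pos: [527.1, -191.4, 10.6]
ee_rot: [-0.001, 0.855, 0.518, -0.001]
force: [0.7, -0.3, -0.7]
grip_width: 0.247
grip_force: 69.5
```

```bash
cat > look.py <<'E'
from ov import *
import sys
T,S=capture("top"),capture("scene")
s=sense(); print(s["time_s"],s["eef_pos"],s["grip_width"],s["force"])
m=R.from_quat(np.array(s["ee_rot"])[[1,2,3,0]]).as_matrix(); a=np.arctan2(m[1,0],m[0,0]); print("yaw",a)
H=fr(s["eef_pos"][:2],a,s["eef_pos"][2]+26.5); F=fr((622.5,-9.5),1.09,34.)
ims=[]
for c,o in((T,(215,195)),(S,(250,225))):
    im=cv2.resize(c["pixels"][o[1]:o[1]+100,o[0]:o[0]+66],(396,600),interpolation=cv2.INTER_CUBIC) if 0 else cv2.resize(c["pixels"][o[1]:o[1]+75,o[0]:o[0]+100],(800,600),interpolation=cv2.INTER_CUBIC)
    of=np.array(o)-.44
    poly(c,im,[H(130,0,0),H(158,0,0)],(0,0,255),of,8)
    poly(c,im,ring(H,158,6),(0,255,0),of,8); poly(c,im,ring(H,130,15),(0,255,0),of,8); poly(c,im,ring(F,-37.5,28),(255,0,255),of,8); poly(c,im,ring(F,-37.5,20),(255,0,255),of,8)
    ims.append(cv2.resize(im,(533,400))[:, :] if 0 else im)
cv2.imwrite("pics/"+sys.argv[1],cv2.resize(np.vstack(ims),(400*1,600)) if 0 else np.hstack([i[:,:600][::1] for i in ims])[:, :] if 0 else np.hstack([cv2.resize(i[:, :536],(400,448)) for i in ims]))
E
sed -i '/ims.append/,$d' look.py
cat >> look.py <<'E'
    ims.append(cv2.resize(im,(400,300)) if 0 else im[75:525,200:600] if 0 else im[:,:])
cv2.imwrite("pics/"+sys.argv[1],np.vstack([cv2.resize(i[80:480],(800,400))[50:350] for i in ims]))
E
python3 look.py n1.png
```

```text
7.05 [ 528.30255788 -191.7057201    12.42852422] 0.241759374388955 [ 0.15452746  0.11449618 -1.11035945]
yaw 1.0904430046661853
```

```bash
sed -i '/ims.append/,$d' look.py
cat >> look.py <<'E'
    ims.append(im[100:400] if c is T else im[280:580])
cv2.imwrite("pics/"+sys.argv[1],np.vstack(ims))
E
python3 look.py n1.png
```

```text
7.15 [ 528.45771002 -191.53719751   12.61003239] 0.24351576585477247 [-0.44270465  1.40577043 -0.76858762]
yaw 1.0909652944599444
```

View pics/n1.png

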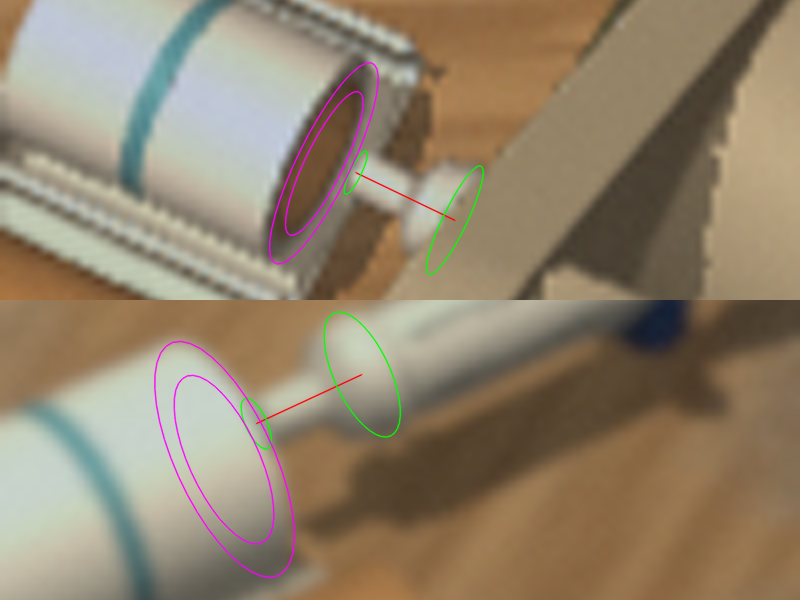

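Nose pin at top-crop (390,185) and scene-crop (293,407), bore mouth at (325,163) and (224,460): about 1–2 mm off sideways and 4 mm too high. I'll correct that and insert the first 60 mm.

Emit:
drive_tool(commands="-0.013 0.007 -0.02 0 0 0 10;0 0 -0.02 0 0 0 10;0 0 0 0 0 0 10;0.046 0.089 0 0 0 0 10;0.046 0.089 0 0 0 0 10;0.046 0.089 0 0 0 0 10;0.046 0.089 0 0 0 0 10;0.046 0.089 0 0 0 0 10;0.046 0.089 0 0 0 0 10;0 0 0 0 0 0 10")

```text
time_s: 7.98
eef_pos: [554.9, -134.8, 7.1]
ee_rot: [-0.0, 0.854, 0.52, 0.0]
force: [-1.4, 0.3, -0.3]
grip_width: 0.241
grip_force: 69.5
```

Emit:
drive_tool(commands="0.046 0.089 0 0 0 0 10;0.046 0.089 0 0 0 0 10;0.046 0.089 0 0 0 0 10;0.046 0.089 0 0 0 0 10;0 0 0 0 0 0 10;0 0 0 0 0 0 10")

```text
time_s: 8.48
eef_pos: [572.6, -100.7, 7.0]
ee_rot: [-0.0, 0.854, 0.52, -0.0]
force: [-0.6, 0.7, -1.3]
grip_width: 0.24
grip_force: 69.5
```

```bash
python3 - <<'E'
from ov import *
T,S=capture("top"),capture("scene"); s=sense(); print(s["eef_pos"],s["force"])
v=np.array(s["eef_pos"][:2])-[622.5,-9.5]; print(v@[.4625,.8866],v@[-.8866,.4625])
np.save("/tmp/T.npy",T["pixels"])
# teal band: shift versus the start picture
t0=cv2.imread("pics/scene0.png")
for im in(t0,S["pixels"]):
    h=cv2.cvtColor(im[255:320,220:320],cv2.COLOR_BGR2HSV); m=cv2.inRange(h,(80,90,40),(105,255,255)); y,x=np.nonzero(m); print(len(x),x.mean()+220,y.mean()+255)
E
```

```text
[ 572.38106006 -101.37124972    7.03926915] [-0.33127506  0.11310232 -0.68217695]
-104.63305972117497 1.9449991594401659
0 nan nan
0 nan nan<stdin>:8: RuntimeWarning: Mean of empty slice.
  ret = ret.dtype.type(ret / rcount)
```

Emit:
drive_tool(commands="0.01 0.018 0 0 0 0 10;0.01 0.018 0 0 0 0 10;0.01 0.018 0 0 0 0 10;0.01 0.018 0 0 0 0 10;0 0 0 0 0 0 10")

```text
time_s: 9.0
eef_pos: [576.6, -93.7, 7.1]
ee_rot: [-0.0, 0.855, 0.519, 0.0]
force: [-0.4, -0.0, -1.2]
grip_width: 0.241
grip_force: 69.5
```

Emit:
drive_tool(commands="0.01 0.018 0 0 0 0 10;0 0 0 0 0 0 10")

```text
time_s: 9.17
eef_pos: [577.6, -92.0, 7.1]
ee_rot: [-0.0, 0.855, 0.519, 0.0]
force: [-0.1, 0.7, -0.7]
grip_width: 0.241
grip_force: 69.5
```

Emit:
drive_tool(commands="0.01 0.018 0 0 0 0 10;0 0 0 0 0 0 10")

```text
time_s: 9.33
eef_pos: [578.0, -91.7, 7.1]
ee_rot: [0.001, 0.855, 0.519, -0.001]
force: [-4.8, -7.7, 1.3]
grip_width: 0.243
grip_force: 69.6
```

The contact force is 9 N along the axis at the expected depth, so the refill is home against the collar and the wall. I'll lift with the nose slightly up.

Emit:
drive_tool(commands="-0.003 -0.006 0.03 0 0 0 10;0 0 0.04 0 0 0 10;0 0 0.05 0 0 0 10;0 0 0.06 0.02 -0.01 0 10;0 0 0.08 0.02 -0.01 0 10;0 0 0.1 0.02 -0.01 0 10;0 0 0.15 0.02 -0.01 0 10;0 0 0.2 0 0 0 10;0 0 0.2 0 0 0 10;0 0 0.15 0 0 0 10;0 0 0 0 0 0 10;0 0 0 0 0 0 10")

```text
time_s: 10.33
eef_pos: [578.4, -90.9, 113.7]
ee_rot: [-0.018, 0.854, 0.519, 0.03]
force: [-0.9, 0.4, -2.7]
grip_width: 0.245
grip_force: 69.2
```

```bash
python3 - <<'E'
from ov import *
S=capture("scene"); T=capture("top"); s=sense(); print(s["eef_pos"],s["force"],s["time_s"])
m=R.from_quat(np.array(s["ee_rot"])[[1,2,3,0]]).as_matrix(); print(m[:,0])
for c in(S,T): print([(b["position"],round(b["confidence"],2)) for b in boxes_of(c,"refill")[:3]], [(b["position"],round(b["confidence"],2)) for b in boxes_of(c,"spent_core")[:2]])
P=np.array(s["eef_pos"])+[0,0,26.5]; H=lambda k:P+k*m[:,0]
for k in(98.5-0,61,136,158): print(k,proj(S,H(k)-[0,0,6]),proj(T,H(k)-[0,0,6]))
S=S["pixels"]; cv2.imwrite("pics/lift.png",cv2.resize(S[170:320,210:410],(800,600),interpolation=cv2.INTER_CUBIC))
E
```

```text
[577.66595325 -90.68328227 112.0650431 ] [-0.49568839 -0.4999562  -2.61809824] 10.4333
[0.46011288 0.88506855 0.07035478]
[([388.9, 290.9], 0.93), ([253.2, 240.7], 0.77)] [([282.2, 311.7], 0.62)]
[([280.4, 320.8], 0.62), ([231.8, 220.5], 0.59)] []
98.5 [251.40016604 240.15439782] [224.09471512 205.24040112]
61 [271.04032717 233.20830007] [242.71559741 214.38520846]
136 [231.08261192 247.35122575] [205.58848936 196.14925094]
158 [218.84602202 251.69121445] [194.78973845 190.8431473 ]
```

The refill is detected at scene (253,241) against (251,240) predicted for home, so it hangs on the spindle. I'll carry it back with a ramped motion.

Emit:
drive_tool(commands="-0.023 -0.041 0 0 0 -0.0243 10;-0.046 -0.082 0 0 0 -0.0486 10;-0.069 -0.123 0 0 0 -0.073 10;-0.092 -0.164 0 0 0 -0.0973 10;-0.092 -0.164 0 0 0 -0.0973 10;-0.092 -0.164 0 0 0 -0.0973 10;-0.092 -0.164 0 0 0 -0.0973 10;-0.092 -0.164 0 0 0 -0.0973 10;-0.092 -0.164 0 0 0 -0.0973 10;-0.092 -0.164 0 0 0 -0.0973 10;-0.092 -0.164 0 0 0 -0.0973 10;-0.092 -0.164 0 0 0 -0.0973 10;-0.092 -0.164 0 0 0 -0.0973 10;-0.092 -0.164 0 0 0 -0.0973 10;-0.092 -0.164 0 0 0 -0.0973 10;-0.092 -0.164 0 0 0 -0.0973 10;-0.092 -0.164 0 0 0 -0.0973 10;-0.069 -0.123 0 0 0 -0.073 10;-0.046 -0.082 0 0 0 -0.0486 10;-0.023 -0.041 0 0 0 -0.0243 10")

```text
time_s: 12.3
eef_pos: [420.8, -370.9, 113.0]
ee_rot: [0.003, 0.994, -0.106, 0.035]
force: [0.2, -0.0, -0.7]
grip_width: 0.243
grip_force: 69.2
```

Emit:
drive_tool(commands="0 0 0 0 0 0 10;0 0 0 0 0 0 10;0 0 0 0 0 0 10")

```text
time_s: 12.55
eef_pos: [422.1, -369.2, 113.1]
ee_rot: [0.003, 0.994, -0.103, 0.035]
force: [0.6, -0.3, -2.0]
grip_width: 0.242
grip_force: 69.2
```

```bash
python3 - <<'E'
from ov import *
S=capture("scene"); P=[]; 
for _ in range(3):
    capture("top"); s=sense(); P.append(s["eef_pos"])
print(np.mean(P,0),s["force"],s["time_s"])
q=np.array(s["ee_rot"])[[1,2,3,0]]; m=R.from_quat(q); M=m.as_matrix()
q0=R.from_quat([.99459,-.1040,0,0])
print("x axis",M[:,0],"turn units needed",(q0*m.inv()).as_rotvec()/(np.pi/4))
H=lambda k:np.mean(P,0)+[0,0,26.5]+k*M[:,0]
print([(b["position"],round(b["confidence"],2)) for b in boxes_of(S,"refill")[:3]],proj(S,H(98.5)-[0,0,6]))
E
```

```text
[ 422.09253533 -369.30932881  113.10713786] [-0.93815247 -0.41521926 -1.64697012] 12.75
x axis [ 0.97630007 -0.2047344   0.07015699] turn units needed [ 0.01692325  0.08779706 -0.00217297]
[([389.9, 289.9], 0.85), ([395.0, 152.6], 0.64)] [396.97612663 149.8955614 ]
```

Emit:
drive_tool(commands="-0.01 -0.005 -0.08 0 0 0 10;0 0 -0.15 0 0 0 10;0 0 -0.15 0 0 0 10;0 0 -0.1 0.004 0.022 0 10;0 0 -0.08 0.004 0.022 0 10;0 0 -0.08 0.004 0.022 0 10;0 0 -0.05 0.004 0.022 0 10;0 0 -0.05 0 0 0 10;0 0 -0.04 0 0 0 10;0 0 -0.03 0 0 0 10;0 0 0 0 0 0 10;0 0 0 0 0 0 10")

```text
time_s: 13.8
eef_pos: [421.2, -371.0, 32.8]
ee_rot: [0.001, 0.995, -0.104, 0.001]
force: [1.8, -2.1, 1.8]
grip_width: 0.248
grip_force: 69.7
```

Emit:
drive_tool(commands="0 0 -0.02 0 0 0 10;0 0 -0.01 0 0 0 10;0 0 0 0 0 0 10")

```text
time_s: 14.05
eef_pos: [421.2, -370.7, 30.0]
ee_rot: [0.001, 0.995, -0.104, 0.001]
force: [-1.1, -0.1, 8.2]
grip_width: 0.243
grip_force: 70.8
```

Contact is at the seat height, so I'll release and check.

Emit:
drive_tool(commands="0 0.005 -0.005 0 0 0 10;0 0 0 0 0 0 30;0 0 0 0 0 0 40;0 0 0 0 0 0 60;0 0 0 0 0 0 60;0 0 0 0 0 0 60;0 0 0 0 0 0 60;0 0 0.1 0 0 0 60;0 0 0.2 0 0 0 60;0 0 0.3 0 0 0 60;0 0 0.3 0 0 0 60;0 0 0.3 0 0 0 60;-0.2 0 0.2 0 0 0 60;-0.3 0 0 0 0 0 60;-0.3 0 0 0 0 0 60;-0.1 0 0 0 0 0 60;0 0 0 0 0 0 60")

```text
time_s: 15.47
eef_pos: [329.3, -370.0, 169.5]
ee_rot: [0.001, 0.995, -0.105, 0.0]
force: [0.0, -0.1, -1.0]
grip_width: 0.603
grip_force: 0.0
```

```bash
python3 - <<'E'
from ov import *
T,S=capture("top"),capture("scene"); s=sense(); print(s["eef_pos"],s["time_s"],s["grip_width"])
a=cv2.resize(T["pixels"][220:345,385:485],(400,500),interpolation=cv2.INTER_CUBIC)
b=cv2.resize(S["pixels"][140:265,360:460],(400,500),interpolation=cv2.INTER_CUBIC)
H=fr((420,-370),-.209,55.)
for c,im,o in((T,a,(385,220)),(S,b,(360,140))):
    of=np.array(o)-.375
    print([(proj(c,H(k,0,0))-of)*4 for k in(158,61,-40)])
    for k in(136,): poly(c,im,ring(fr((420,-370),-.209,49.),k,28),(0,0,255),of,4)
cv2.imwrite("pics/end.png",np.hstack([a,b]))
E
```

```text
[ 331.20377224 -370.05065522  169.17099166] 15.5667 0.598813105227495
[array([211.87951583,  61.69081093]), array([185.3916239 , 257.20228587]), array([155.92527953, 469.50121422])]
[array([ 52.77450385, 152.82955625]), array([208.06405799, 208.89627314]), array([381.45180725, 272.14115749])]
```

View pics/end.png

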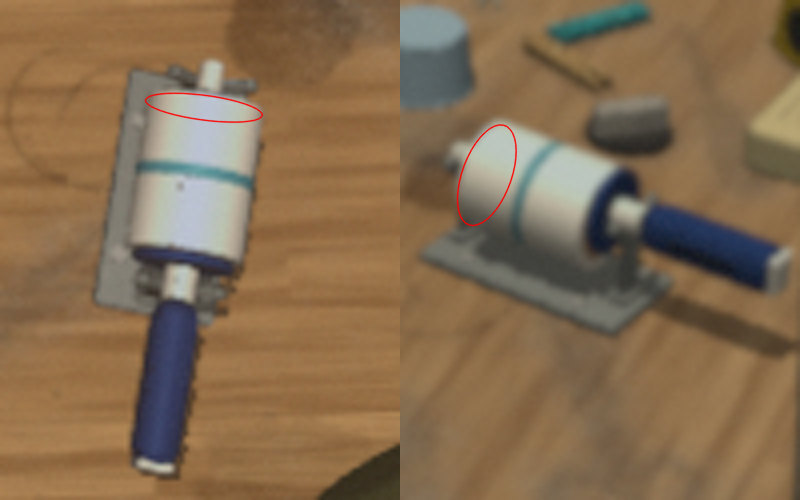

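In both views (top-crop (195,175), scene-crop (540,190)) the refill sits tight against the blue collar. The neck and nose pin (top-crop (210,65)) lie in their forks, and the gripper is clear. Handing in.

```bash
python3 -c "
from rig import finish_job; print(finish_job())"
```

```text
the job is handed in; nothing more can be done
None
```

The job is handed in at about 15.6 s: the refill sits against the blue collar, the loaded roller lies in both forks of its rest the same way round, and the gripper has let go and is clear; the first grasp closed on nothing above the handle, and I repeated it 25 mm lower.

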